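Release a sample from the drop chute and set it on the stand

ROBOT

A 7-joint arm with a two-finger parallel gripper is mounted at the origin on a cart in front of the work surface, level with it; the furniture and walls round the work are solid. World frame = base frame: x ahead of the robot, y to its left, z up, the work surface at z = 0. Lengths are in m, angles in rad, forces in N, time in s.
With the tool pointing down it reaches from about 0.4 to 0.925 m from the base axis. Payload 5.6 kg.
Tool frame: the origin (TCP) lies midway between the tips of the shut fingers; the grasp point (between the pads) lies 19 mm behind it (bot.hold_point_z is the distance from the TCP to the grasp point, in m); z points along the fingers, y is the line along which they close (so a half turn about z gives the same grasp; the last joint's range is limited). The gripper opens to 85 mm and grips with 20 to 120 N. Pads are 22 mm wide; open, the fingers measure 114 mm over their backs; the gripper's body (76 mm by 85 mm) begins 54 mm behind the grasp point. The pads swing forward as they close: fully open they stand 13 mm farther back than shut.
Start: joints at [-1.166, 0.468, -0.012, 1.603, 0.006, 1.071, -0.056], TCP at [0.281, 0.586, 0.231] pointing down, gripper open.
Joint ranges: [-2.53, 2.53], [-0.31, 2.02], [-1.57, 1.55], [0.28, 2.44], [-1.29, 4.43], [0.15, 1.84], [-2.92, 2.92]. Speed limits (rad/s): [2.57, 2.57, 3.14, 3.14, 3.14, 3.14, 3.14].

INTERFACE

Orientations are given as a unit quaternion [w, x, y, z].
In Python, from plant import bot, claw, eyes gives the robot as it stands. The module is installed in compiled form; this text tells all that it offers. Calls block until the motion is done:
- bot.movep(position, orientation): joint-space move of the TCP to a pose.
- bot.movel(position, rot=None, vel=0.15, force_limit=None): straight line of the TCP; rot=None keeps the orientation; vel is the mean speed in m/s. With force_limit (N) it stops when the force on the tool has changed by that much, and returns True; else False.
- bot.movej(angles): joint-space move.
- claw.grip(opening, force=None): finger opening in m; force is the grip in N (None keeps the last); returns when the fingers have stopped.
- bot.pause(seconds).
- bot.inverse_kinematics(position, orientation): joint angles nearest the present ones, or None.
- eyes.get_image(name): name is "side" or "top" or "wrist"; returns the picture (400x640x3 uint8, red, green, blue); there is no depth.
- eyes.camera_params(name): a dict with "fx", "fy", "cx", "cy" (pixels), "world_to_cam" (4x4, takes a point from world to camera coordinates). Camera axes: x right, y down, z forward; pixel columns grow to the right and rows downward; lengths in m; the calibration is good to about 2 mm. A picture is of the moment at which its call begins: read the wrist's pose just before it. camera_params takes no time and is no camera call; for the wrist camera it gives the pose at the moment of the call.
A pose or a line that the arm cannot do raises bot.Unreachable and nothing moves.
- bot.hand_in(): hands the job in; it is judged then, once.
Readings, each from a call of its own:
- bot.current_time(): time.
- bot.current_joint_positions(): joint angles.
- bot.current_joint_velocities(): joint speeds.
- bot.current_tau(): joint torques, N m.
- bot.current_tool_pos(): TCP position.
- bot.current_tcp_rot(): TCP orientation.
- bot.current_ft_force(): force on the tool from outside, world axes, zero at the start.
- bot.current_ft_torque(): the same for the moment, N m.
- bot.current_finger_gap(): finger opening in m.
- bot.current_finger_force(): force on a finger pad.
Only numpy, scipy, OpenCV 4.12 (cv2) and the standard library are available. Lean on these libraries where they do the work, as an engineer would, in place of code of your own. Each camera call takes 0.05 s, during which the arm holds its last target. There are 200 camera calls.

TASK

Press the red sprung plunger of the drop chute all the way down, leaning the tool in under the green splash guard, and let it spring back, so that the tan sample puck slides out into the blue catch tray. Then lift the puck out of the tray and set it down gently, right side up and centred on top of the round black stand, and let go. Do not knock over or shove the jar, the wash bottle or the black puck standing about.

Things in the scene. Friction and masses are not known exactly. Their poses are not given: they have to be found in the camera images.
- dispenser: Fixed drop chute on a grey base plate 286 x 112 x 6 mm. x points from the blue catch tray to the chute's high end, z up; origin on the worktop (the base runs from x -130 to +156 mm). The steel chute, 37 mm wide inside, rises at 30 degrees toward +x; its gentler run-out ends in the tray at x -34; a grey bridge 61 mm wide with the plunger straddles it
- guard_edge (a point): Middle of the lower near edge of the fixed green splash guard, a flat roof 116 mm wide and 6 mm thick reaching 115 mm from here toward dispenser +x, 222 mm above the worktop. The edge is 18 mm behind the plunger head's centre and 88 mm above it: a gripper pointing straight down does not fit; lean it along the plunger's axis
- plunger_top (a point): Centre of the top face of the red plunger head, a disc 34 mm in diameter and 7 mm thick, standing 19 mm clear of the bridge below it. Its z axis is the plunger's axis, outward: 30 degrees from vertical, leaning toward the tray; press along -z of this point. It moves with the plunger
- plunger (a joint): Stroke of the plunger (m): 0 up, 0.014 fully pressed. A spring pushes it back, about 4 N at the top and 10 N at the bottom. A yellow stop bar under it sinks below the chute floor as it is pressed and lets the puck go
- puck: Tan mounted-sample puck with a square light chip in its upper face, 30 mm diameter, 16 mm high, 30 g. Origin at the centre of its underside, z axis toward the face with the chip. It starts on the chute behind the stop bar, tilted 30 degrees, out of reach
- tray_in (a point): Centre of the catch tray's floor, 7.5 mm above the worktop. Inside the tray is 115 mm long (dispenser x) by 104 mm (y); walls 4 mm thick, tops at 26 mm above the worktop
- stand_top (a point): Centre of the flat top of the fixed round black stand: top 48 mm in diameter, 24 mm above the worktop, foot 60 mm in diameter
- blue_jar: White jar with blue lid, 52 mm diameter, 70 mm high, loose bystander; origin at the centre of its underside
- wash_bottle: White wash bottle with red cap, 72 mm diameter, 155 mm high, loose bystander; origin at the centre of its underside
- black_puck: Black sample puck, 30 mm diameter, 14 mm high, loose bystander; origin at the centre of its underside

How it is judged:
On the way, in this order (a step that is already met when the one before it is completed fails the run):
1. the plunger is pressed fully through its stroke (more than 12.5 mm of 14) (value of joint plunger above 0.0125 m), for 0.1 s.
2. the plunger has sprung back up (under 2 mm) and the puck lies at rest in the catch tray (value of joint plunger below 0.002 m and x of puck in the frame of dispenser between -0.13 and -0.02 m and y of puck in the frame of dispenser between -0.053 and 0.053 m and height (world z) of puck below 0.03 m and linear speed of puck below 0.02 m/s), for 0.2 s.
At the end, for the whole second after the job is handed in: The puck rests released and still, chip side up (within 0.1 rad), on top of the black stand with its centre within 10 mm of the stand's centre and its underside within 3 mm of the stand's top, and the plunger is up (under 2 mm) (horizontal distance between puck and stand_top below 0.01 m and z of puck in the frame of stand_top between -0.003 and 0.003 m and angle between puck's own z axis and vertical below 0.1 rad and linear speed of puck below 0.01 m/s and value of joint plunger below 0.002 m); the robot touches nothing.
It fails at once if a bystander (blue-lidded jar, wash bottle, black puck) is moved more than 25 mm or tipped (distance of any of blue_jar, wash_bottle, black_puck from where it was at the start of the episode above 0.025 m or angle between any of blue_jar, wash_bottle, black_puck's own z axis and vertical above 0.5 rad).
It fails at once if the puck is dropped onto the stand (falls faster than 0.45 m/s, as from 10 mm or more) (horizontal distance between puck and stand_top below 0.03 m and linear speed of puck above 0.45 m/s and contact force between the fingers and puck below 0.1 N).
It also fails if it takes over 56 s, if anything falls off the work surface, if the arm or the gripper's body presses on something with over 40 N, if the wrist force passes 120 N, or if a joint passes its speed limit or range.

## Working session

There is one attempt and no reset: what is moved stays moved. The work goes in short steps, each a Python script; the robot and the scene stay as the last script left them, time stands still between calls to the robot, and variables do not carry over. Pictures are saved under pics/ and viewed, at most 10 in all, crops included, and the job is handed in when it is done.

```bash
mkdir -p pics
python3 - <<'E'
from plant import bot, claw, eyes
import cv2, numpy as np
for n in ("top","side"):
    im=eyes.get_image(n); cv2.imwrite(f"pics/{n}0.png",im[:,:,::-1])
    p=eyes.camera_params(n); print(n,p["fx"],p["fy"],p["cx"],p["cy"]); print(np.round(p["world_to_cam"],4).tolist())
print(bot.current_time(),bot.current_tcp_rot(),bot.hold_point_z)
E
```

```text
top 450.4535266070508 450.4535266070508 316.85327170121604 196.88679867381617
[[0.0185, -0.9994, 0.0295, -0.016], [-0.9956, -0.0211, -0.0908, 0.578], [0.0914, -0.0277, -0.9954, 1.0233], [0.0, 0.0, 0.0, 1.0]]
side 374.0067217347092 374.0067217347092 316.8133945814708 203.46320303805217
[[-0.9998, -0.0128, -0.0117, 0.5843], [0.0019, 0.5916, -0.8063, 0.1056], [0.0172, -0.8062, -0.5914, 0.9517], [0.0, 0.0, 0.0, 1.0]]
0.1 [-1.24259289e-04  2.22042771e-01  9.75036575e-01 -8.18771573e-04] 0.0187
```

View pics/top0.png

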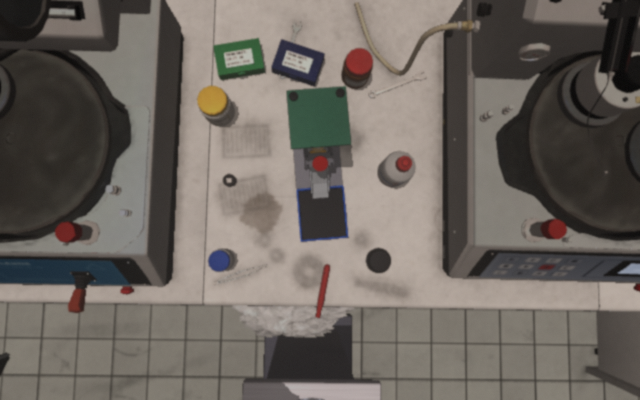

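View pics/side0.png

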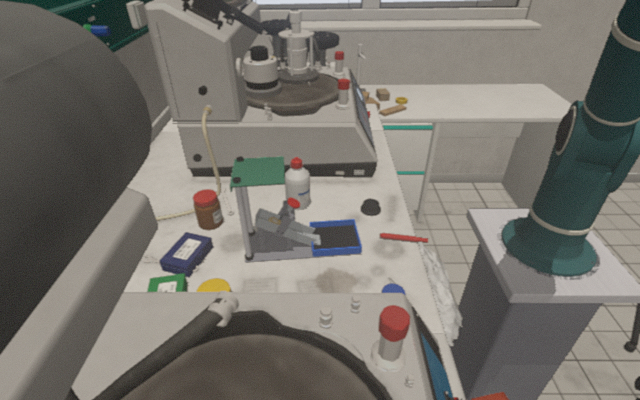

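The top view shows the tray near (322,213), the red head near (320,163), the guard near (319,117), the stand near (378,260), the black puck near (230,180), the jar near (220,261) and the bottle near (400,168). The arm is off to the left, in front of the left machine. In the side view the head is at (293,203) and the tray at (336,237).

```bash
cat > h.py <<'E'
from plant import bot, claw, eyes
import cv2, numpy as np
from scipy.spatial.transform import Rotation as R
def ray(p,uv):
    T=p["world_to_cam"]; d=T[:3,:3].T@np.array([(uv[0]-p["cx"])/p["fx"],(uv[1]-p["cy"])/p["fy"],1.])
    return -T[:3,:3].T@T[:3,3], d/np.linalg.norm(d)
def onz(p,uv,z):
    o,d=ray(p,uv); return o+d*(z-o[2])/d[2]
def tri(p1,a,p2,b):
    o1,d1=ray(p1,a);o2,d2=ray(p2,b)
    s=np.linalg.lstsq(np.c_[d1,-d2],o2-o1,rcond=None)[0]
    A,B=o1+s[0]*d1,o2+s[1]*d2; return (A+B)/2,np.linalg.norm(A-B)
def mask(im,lo,hi,roi):
    hsv=cv2.cvtColor(im,cv2.COLOR_RGB2HSV); m=cv2.inRange(hsv,np.array(lo),np.array(hi))
    if lo[0]==0 and hi[0]<=12 and lo[1]>50: m|=cv2.inRange(hsv,np.array([168,lo[1],lo[2]]),np.array([180,hi[1],hi[2]]))
    k=np.zeros_like(m); x0,y0,x1,y1=roi; k[y0:y1,x0:x1]=m[y0:y1,x0:x1]; return k
def big(m):
    c=max(cv2.findContours(m,cv2.RETR_EXTERNAL,cv2.CHAIN_APPROX_NONE)[0],key=cv2.contourArea)
    M=cv2.moments(c); return c,np.array([M["m10"],M["m01"]])/M["m00"],M["m00"]
def quat(m): q=R.from_matrix(m).as_quat(); return q[[3,0,1,2]]
E
python3 - <<'E'
from h import *
t=cv2.imread("pics/top0.png")[:,:,::-1].copy(); s=cv2.imread("pics/side0.png")[:,:,::-1].copy()
pt,ps=eyes.camera_params("top"),eyes.camera_params("side")
np.set_printoptions(precision=4,suppress=True)
red=([0,120,60],[10,255,255]); blue=([105,120,50],[130,255,255]); green=([60,80,30],[90,255,255]); blk=([0,0,0],[180,255,55])
ct,rt,at=big(mask(t,*red,(300,145,340,185))); cs,rs,as_=big(mask(s,*red,(280,195,305,215)))
print("red",rt,at,rs,as_,tri(pt,rt,ps,rs), onz(pt,rt,.134))
def rect(name,c,z,P):
    b=cv2.boxPoints(cv2.minAreaRect(c)); w=np.array([onz(P,q,z)[:2] for q in b]); print(name,w.mean(0),w.tolist())
rect("tray",cv2.findNonZero(mask(t,*blue,(290,180,360,250))),.026,pt)
rect("traySide",cv2.findNonZero(mask(s,*blue,(300,210,370,262))),.026,ps)
rect("guard",big(mask(t,*green,(280,80,360,155)))[0],.228,pt)
c,u,a=big(mask(t,*blk,(360,240,400,280))); print("stand",u,a,onz(pt,u,.024),cv2.minEnclosingCircle(c))
c,u,a=big(mask(s,*blk,(355,193,390,220))); print("standS",u,a,cv2.boundingRect(c),onz(ps,u,.018))
c,u,a=big(mask(t,*blk,(215,165,245,195))); print("bp",u,onz(pt,u,.014))
c,u,a=big(mask(t,*blue,(205,245,235,275))); print("jar",u,onz(pt,u,.07))
c,u,a=big(mask(t,*red,(390,150,415,180))); print("bot",u,onz(pt,u,.15))
E
```

```text
red [319.8069 162.9604] 164.0 [293.23   202.6197] 71.0 (array([ 0.64  , -0.0065,  0.1303]), np.float64(0.0016694090514977917)) [ 0.6402 -0.0065  0.134 ]
tray [ 0.5415 -0.0178] [[0.5953368977231115, 0.04068943731941672], [0.6064501828727313, -0.06440100413413515], [0.4873674494082944, -0.07588057491663226], [0.47680370199141253, 0.028203299169465037]]
traySide [ 0.5373 -0.0043] [[0.6031444754196811, -0.059919347567876424], [0.47442313340586995, -0.07541094622572586], [0.47799873737933, 0.05278175689044262], [0.5935844423690935, 0.06551994110658077]]
guard [0.7125 0.0009] [[0.760512658586572, 0.06078333692806222], [0.7729496744852162, -0.04821465064099009], [0.6641802338915057, -0.0584847373375898], [0.6523953100102561, 0.04935549731927899]]
stand [378.1079 260.2013] 366.0 [ 0.4343 -0.1492  0.024 ] ((377.98779296875, 260.2276306152344), 11.273265838623047)Traceback (most recent call last):
  File "<stdin>", line 14, in <module>
  File "h.py", line 18, in big
    c=max(cv2.findContours(m,cv2.RETR_EXTERNAL,cv2.CHAIN_APPROX_NONE)[0],key=cv2.contourArea)
ValueError: max() iterable argument is empty
```

Run:
```python
from h import *
np.set_printoptions(precision=3,suppress=True)
T=eyes.camera_params("wrist")["world_to_cam"]; q=bot.current_tcp_rot(); Rt=R.from_quat(q[[1,2,3,0]]).as_matrix()
print("cam in tool",Rt.T@(-T[:3,:3].T@T[:3,3]-bot.current_tool_pos()),"\n",(T[:3,:3]@Rt).T)
pt=eyes.camera_params("top")
print("left machine corner",onz(pt,(165,285),0), onz(pt,(165,285),.15))
yaw=np.arctan2(.0115,.1135);dx=np.array([np.cos(yaw),np.sin(yaw),0]);n=-.5*dx+np.array([0,0,.866])
dy=np.cross([0,0,1],dx); H=np.array([.6385,-.007,.134])
for name,y in(("+dy",dy),("-dy",-dy),("ip",np.cross(-n,dy)),("ip-",-np.cross(-n,dy))):
    M=np.c_[np.cross(y,-n),y,-n]
    for d in(.08,-.016): print(name,d,bot.inverse_kinematics(H+d*n,quat(M)))
```

```text
cam in tool [ 0.075 -0.001 -0.141] 
 [[-0.    -0.957 -0.29 ]
 [ 1.    -0.    -0.001]
 [ 0.001 -0.29   0.957]]
left machine corner [0.368 0.344 0.   ] [0.384 0.299 0.15 ]
+dy 0.08 [-0.284  0.218  0.304  2.168 -0.442  0.266  2.065]
+dy -0.016 [ 0.368  0.489 -0.473  2.072  1.042  0.191  0.684]
-dy 0.08 [-0.632  0.249  0.709  2.187 -0.768  0.32  -0.769]
-dy -0.016 [-0.366  0.455  0.417  2.118 -1.255  0.223 -0.315]
ip 0.08 [-0.579  0.24   0.645  2.184 -0.718  0.308  0.755]
ip -0.016 [-0.366  0.455  0.417  2.118 -1.255  0.223  1.255]
ip- 0.08 [-0.952  0.371  1.133  2.2   -1.109  0.467 -2.034]
ip- -0.016 [ 0.397  0.497 -0.509  2.07   1.086  0.206  2.219]
```

```bash
cat >> h.py <<'E'
yaw=np.arctan2(.0115,.1135);dx=np.array([np.cos(yaw),np.sin(yaw),0]);n=-.5*dx+np.array([0,0,.866])
dy=np.cross([0,0,1],dx); H=np.array([.6385,-.007,.134]); Mp=np.c_[np.cross(dy,-n),dy,-n]; Qp=quat(Mp)
E
python3 - <<'E'
from h import *
np.set_printoptions(precision=3,suppress=True)
print(bot.movel([.281,.31,.33]))
claw.grip(0.0,20)
down=quat(np.c_[-dx,dy,[0,0,-1]])
bot.movep([.43,0,.35],down)
print(bot.current_joint_positions())
j=bot.inverse_kinematics(H+.06*n,Qp); print("pre",j)
bot.movep(H+.06*n,Qp)
print(bot.current_joint_positions(),"press",bot.inverse_kinematics(H-.016*n,Qp),bot.current_time(),bot.current_finger_gap())
im=eyes.get_image("wrist"); cv2.imwrite("pics/w1.png",im[:,:,::-1])
E
```

```text
False
[-0.69  -0.074  0.589  1.982  0.043  1.221  1.555]
pre [-0.379  0.271  0.417  2.166 -0.669  0.254  2.279]
[-0.38   0.27   0.417  2.165 -0.669  0.256  2.278] press [-0.366  0.455  0.417  2.118 -1.255  0.223  2.826] 5.2083 -0.00029099057469282445
```

View pics/w1.png

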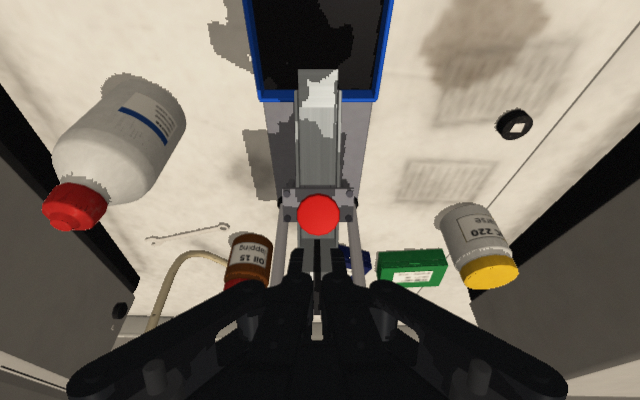

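The red head's centre is at (318,214), in line with the chute and between the jaws' symmetry axis. Joints 5 and 7 would end close to their limits, so I'll switch to the mirrored elbow branch before pressing.

Run:
```python
from h import *
np.set_printoptions(precision=4,suppress=True)
p=eyes.camera_params("wrist"); im=cv2.imread("pics/w1.png")[:,:,::-1].copy()
c,u,a=big(mask(im,[0,150,120],[8,255,255],(285,185,350,245))); print(u,cv2.minEnclosingCircle(c),onz(p,u,.134),bot.current_tool_pos(),H+.06*n)
# z of head from its 34 mm size
Z=p["fx"]*.034/(2*cv2.minEnclosingCircle(c)[1]); print("depth",Z,(p["world_to_cam"]@np.r_[H,1])[:3])
bot.movel(H+.12*n)
bot.movep([.43,0,.35],quat(np.c_[-dx,dy,[0,0,-1]]))
j=np.array(bot.current_joint_positions()); m=j.copy(); m[[0,2,4]]*=-1; m[6]=np.pi-j[6]
print(j,m); bot.movej(m); print(bot.current_tool_pos())
print("pre",bot.inverse_kinematics(H+.06*n,Qp)); bot.movep(H+.06*n,Qp)
print(bot.current_joint_positions(),"press",bot.inverse_kinematics(H-.02*n,Qp),bot.current_time())
```

```text
[317.7824 214.9009] ((318.0, 215.5), 21.476831436157227) [ 0.6348 -0.0053  0.134 ] [ 0.6093 -0.0087  0.1871] [ 0.6087 -0.01    0.186 ]
depth 0.220529329577974 [-0.0012  0.0124  0.2158]
[-1.0672 -0.1342  0.9291  1.9967  0.1138  1.2276  1.4921] [ 1.0672 -0.1342 -0.9291  1.9967 -0.1138  1.2276  1.6495]
[ 0.3781 -0.0375  0.3502]
pre [ 0.4903  0.3312 -0.5839  2.1134  0.5723  0.2598  1.1329]
[ 0.4902  0.3305 -0.5838  2.1126  0.5716  0.2609  1.1334] press [ 0.3682  0.4984 -0.4745  2.0683  1.0777  0.1908  0.6509] 9.9583
```

```bash
sed -i 's/H=np.array(\[.6385,-.007,.134\])/H=np.array([.6368,-.006,.134])/' h.py
python3 - <<'E'
from h import *
np.set_printoptions(precision=4,suppress=True)
bot.movel(H+.025*n,Qp)
f0=np.array(bot.current_ft_force())
r=bot.movel(H-.006*n,vel=.03,force_limit=3); P=np.array(bot.current_tool_pos()); print("contact",r,(P-H)@n,P)
r=bot.movel(P-.022*n,vel=.03,force_limit=25); print(r,(np.array(bot.current_tool_pos())-P)@n,(np.array(bot.current_ft_force())-f0))
bot.pause(.4); print((np.array(bot.current_tool_pos())-P)@n,(np.array(bot.current_ft_force())-f0), bot.current_joint_positions())
bot.movel(H+.06*n,vel=.1); bot.pause(.5)
im=eyes.get_image("wrist"); cv2.imwrite("pics/w2.png",im[:,:,::-1]); print(bot.current_time())
E
```

```text
contact True -0.0019047866614895694 [ 0.6375 -0.0059  0.1322]
True -0.011942355609953516 [-6.0313 -1.2395  7.9839]
-0.011945115579552341 [-7.508  -0.3786  9.708 ] [ 0.2858  0.4626 -0.3745  2.0826  0.8842  0.1538  0.8171]
13.5083
```

View pics/w2.png

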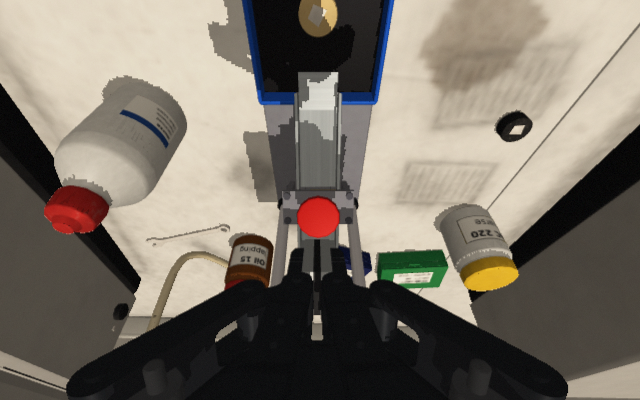

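The puck now lies in the tray at about (319,14) with its chip up, and the plunger is back up. The measured stroke was about 12–13.5 mm, which is borderline, and joint 6 came close to its limit. I'll press once more with 4° less lean, deeper, and hold.

Run:
```python
from h import *
np.set_printoptions(precision=4,suppress=True)
a=np.radians(25.5); zt=np.sin(a)*dx-np.array([0,0,np.cos(a)]); Q=quat(np.c_[np.cross(dy,zt),dy,zt])
bot.movep(H+.02*n,Q); print(bot.current_joint_positions(),bot.inverse_kinematics(H-.018*n,Q))
f0=np.array(bot.current_ft_force())
P=np.array(bot.current_tool_pos())
log=[]
for d in (.005,-.001,-.004,-.007,-.010,-.012,-.014,-.015,-.016,-.017,-.018):
    r=bot.movel(H+d*n,Q,vel=.04,force_limit=30); f=(np.array(bot.current_ft_force())-f0)@n
    print(d,r,round((np.array(bot.current_tool_pos())-H)@n*1e3,2),round(f,2),round(bot.current_joint_positions()[5],3))
    if r or f>28: break
bot.pause(.3); print((np.array(bot.current_ft_force())-f0)@n,(np.array(bot.current_tool_pos())-H)@n)
bot.movel(H+.06*n,vel=.12); bot.pause(.2); print(bot.current_time())
```

```text
[ 0.5011  0.455  -0.638   2.0368  0.7159  0.3564  1.0152] [ 0.4099  0.5148 -0.5404  2.0158  0.7981  0.3069  0.9353]
0.005 False 5.11 -0.26 0.337
-0.001 False -0.89 3.9 0.329
-0.004 False -3.85 5.43 0.325
-0.007 False -6.78 6.29 0.321
-0.01 False -9.69 5.66 0.317
-0.012 False -11.63 7.79 0.314
-0.014 False -13.45 10.33 0.312
-0.015 False -13.64 21.28 0.312
-0.016 False -13.84 32.62 0.312
31.92121954215193 -0.013844214218938364
17.65
```

The second press is unambiguous: there is a hard stop at 13.6 mm with 32 N held. Next is finding the puck and the stand.

Run:
```python
from h import *
np.set_printoptions(precision=4,suppress=True)
p=eyes.camera_params("wrist"); im=eyes.get_image("wrist")
c,u,a=big(mask(im,[8,60,60],[30,255,255],(270,0,370,60))); g=onz(p,u,.0235); print(u,a,g)
D=quat(np.c_[-dx,dy,[0,0,-1]])
bot.movel(H+.13*n,vel=.25); bot.movep([g[0],g[1],.22],D); claw.grip(.055)
p=eyes.camera_params("wrist"); im=eyes.get_image("wrist"); cv2.imwrite("pics/w3.png",im[:,:,::-1])
T=p["world_to_cam"]@np.r_[g,1]; print("expect px",p["fx"]*T[0]/T[2]+p["cx"],p["fy"]*T[1]/T[2]+p["cy"])
print(bot.current_tool_pos(),bot.current_joint_positions(),bot.current_time())
```

```text
[317.4894  30.0962] 1277.5 [ 0.5261 -0.0164  0.0235]
expect px 317.00606493206743 180.90596087207865
[ 0.5261 -0.0165  0.2201] [ 0.7011  0.4365 -0.9176  1.8724  0.4026  1.0302  1.2873] 19.3167
```

View pics/w3.png

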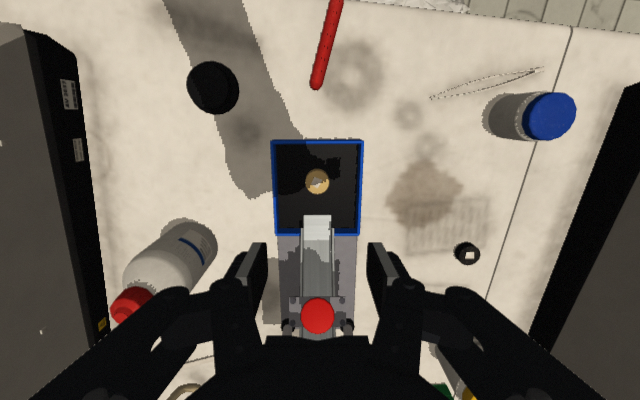

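The puck is at (317,181) in the tray with its chip up, and the stand is at (213,88).

Run:
```python
from h import *
np.set_printoptions(precision=4,suppress=True)
p=eyes.camera_params("wrist"); im=cv2.imread("pics/w3.png")[:,:,::-1].copy()
# puck: tan rim + light chip = everything bright in the dark tray
m=cv2.inRange(cv2.cvtColor(im,cv2.COLOR_RGB2GRAY),80,255); k=np.zeros_like(m); k[160:205,295:340]=m[160:205,295:340]
c,u,a=big(k); (e,ax,an)=cv2.fitEllipse(cv2.convexHull(c)); print("puck",u,e,ax,onz(p,e,.0235),"diam",[x/p["fx"]*(p["world_to_cam"]@np.r_[onz(p,e,.0235),1])[2] for x in ax])
g=cv2.cvtColor(im,cv2.COLOR_RGB2GRAY)
for th in(25,35,45,60):
    k=np.zeros_like(g); k[50:125,175:250]=(g[50:125,175:250]<th)*255
    c,u,a=big(k); e,ax,an=cv2.fitEllipse(cv2.convexHull(c)); print(th,u,e,ax,onz(p,e,.024),"diam",[x/p["fx"]*(p["world_to_cam"]@np.r_[onz(p,e,.024),1])[2] for x in ax])
cv2.imwrite("pics/st.png",cv2.resize(np.clip(im[45:130,165:260,::-1].astype(float)*2.5,0,255).astype(np.uint8),None,fx=6,fy=6,interpolation=cv2.INTER_NEAREST))
```

```text
puck [316.9022 182.1122] (316.8095397949219, 182.10800170898438) (23.26026153564453, 23.674236297607422) [ 0.5276 -0.0164  0.0235] diam [np.float64(0.028877784191887506), np.float64(0.02939173687546042)]
25 [213.0498  87.3705] (213.04934692382812, 87.35630798339844) (47.76141357421875, 54.74829864501953) [ 0.4306 -0.1437  0.024 ] diam [np.float64(0.05378764103121661), np.float64(0.0616560862465286)]
35 [212.9819  87.2886] (212.9498748779297, 87.29431915283203) (48.053306579589844, 54.984867095947266) [ 0.4305 -0.1438  0.024 ] diam [np.float64(0.05411312589115351), np.float64(0.06191879908083393)]
45 [212.8973  87.2745] (212.8900604248047, 87.27169036865234) (48.396114349365234, 55.448917388916016) [ 0.4305 -0.1438  0.024 ] diam [np.float64(0.054497976658367614), np.float64(0.0624400087944774)]
60 [212.8968  87.2045] (212.9250946044922, 87.28913116455078) (48.59193420410156, 55.777984619140625) [ 0.4305 -0.1438  0.024 ] diam [np.float64(0.05471940588842), np.float64(0.06281162151711957)]
```

View pics/st.png

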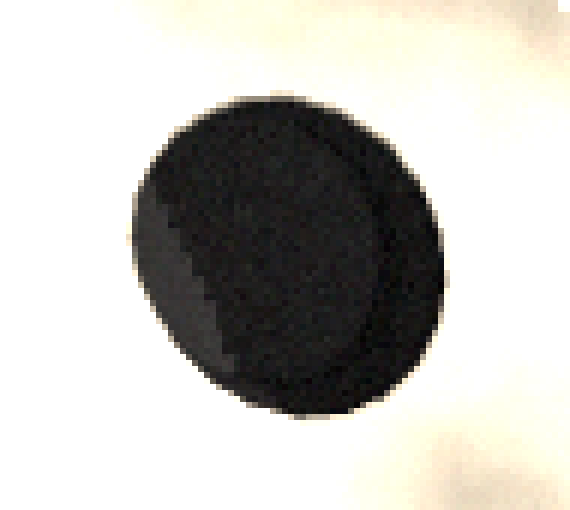

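The zoom shows the top face of the stand spanning crop x 135–378 and y 97–378, with its centre at full-image pixel (207.7,84.7). The foot shows below and to the right of it.

Run:
```python
from h import *
np.set_printoptions(precision=4,suppress=True)
p=eyes.camera_params("wrist"); print("stand",onz(p,(207.7,84.7),.024))
D=quat(np.c_[-dx,dy,[0,0,-1]]); g=np.array([.5276,-.0164])
print(bot.inverse_kinematics([.434,-.149,.03],D))
bot.movel([*g,.05],D,vel=.2)
r=bot.movel([*g,.0095],D,vel=.05,force_limit=8); print(r,bot.current_tool_pos())
claw.grip(0.0,30); print("gap",bot.current_finger_gap(),bot.current_finger_force())
bot.movel([*g,.13],D,vel=.12); print("gap",bot.current_finger_gap(),bot.current_finger_force(),bot.current_joint_positions(),bot.current_time())
bot.movep([.50,-.149,.16],D)
p=eyes.camera_params("wrist"); print("cam",-p["world_to_cam"][:3,:3].T@p["world_to_cam"][:3,3])
np.save("wT.npy",p["world_to_cam"])
im=eyes.get_image("wrist"); cv2.imwrite("pics/w4.png",im[:,:,::-1])
```

```text
stand [ 0.4284 -0.1496  0.024 ]
[ 0.8139  0.6063 -0.67    2.1503  0.6739  0.6029  1.3266]
False [ 0.5278 -0.0163  0.0097]
gap 0.028308417851973945 29.774880269542336
gap 0.027719411237154254 29.593236557775526 [ 0.6157  0.556  -0.8249  1.9447  0.5302  0.8728  1.1832] 22.775
cam [ 0.4245 -0.157   0.3011]
```

View pics/w4.png

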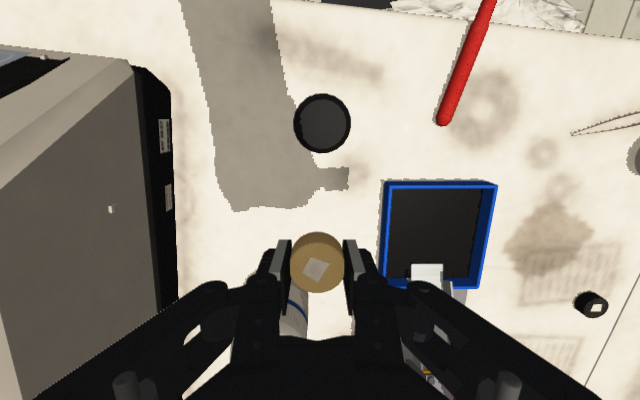

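The puck is held chip up at (317,262). The stand is almost directly below the camera at (322,123), with its lighter top disc inside the dark foot ring.

Run:
```python
from h import *
np.set_printoptions(precision=4,suppress=True)
p=eyes.camera_params("wrist"); im=cv2.imread("pics/w4.png")[:,:,::-1].copy(); g=cv2.cvtColor(im,cv2.COLOR_RGB2GRAY)
def fit(k,z,nm):
    c,u,a=big(k); e,ax,an=cv2.fitEllipse(cv2.convexHull(c)); w=onz(p,e,z); d=(p["world_to_cam"]@np.r_[w,1])[2]; print(nm,e,w,np.array(ax)/p["fx"]*d)
print(g[123,285:360])
k=np.zeros_like(g); k[85:160,285:360]=(g[85:160,285:360]<70)*255; fit(k,.024,"outer@24"); fit(k,.006,"outer@6")
for th in (22,26,30,34):
    q=((g>th)&(g<70)).astype(np.uint8)*255; q=cv2.morphologyEx(q&cv2.erode(k,np.ones((3,3))),cv2.MORPH_OPEN,np.ones((5,5))); 
    if q.any(): fit(q,.024,"inner%d"%th)
k=np.zeros_like(g); m=cv2.inRange(cv2.cvtColor(im,cv2.COLOR_RGB2HSV),np.array([8,70,60]),np.array([32,255,255])); k[225:300,285:347]=m[225:300,285:347]
fit(k,.174,"puck")
print(bot.current_tool_pos())
```

```text
[150 148 151 152 151 152 150 150  56  16  12  13  12  17  18  42  46  47
  46  46  47  47  49  48  48  49  50  52  48  50  49  49  51  50  50  52
  54  53  55  53  52  52  54  52  53  51  53  53  53  53  52  53  52  53
  55  53  53  53  54  53  52  29  22  23  22  65 227 235 236 236 235 236
 236 237 238]
outer@24 (321.5728759765625, 122.91108703613281) [ 0.4292 -0.1507  0.024 ] [0.0547 0.0563]
outer@6 (321.5728759765625, 122.91108703613281) [ 0.4295 -0.1504  0.006 ] [0.0583 0.06  ]
inner22 (322.53887939453125, 123.59361267089844) [ 0.4298 -0.1497  0.024 ] [0.0462 0.0489]
inner26 (322.4920959472656, 123.50749206542969) [ 0.4297 -0.1498  0.024 ] [0.0452 0.0485]
inner30 (322.56146240234375, 123.49748992919922) [ 0.4297 -0.1497  0.024 ] [0.0443 0.0481]
inner34 (322.6222229003906, 123.48552703857422) [ 0.4297 -0.1497  0.024 ] [0.0441 0.0476]
puck (316.60113525390625, 262.5331726074219) [ 0.4953 -0.1489  0.174 ] [0.029  0.0315]
[ 0.4998 -0.1482  0.1596]
```

Run:
```python
from h import *
np.set_printoptions(precision=4,suppress=True)
D=quat(np.c_[-dx,dy,[0,0,-1]]); s=[.4323,-.1502]
bot.movel([*s,.10],D,vel=.15); bot.movel([*s,.031],D,vel=.1); bot.pause(.2)
r=bot.movel([*s,.0245],D,vel=.015,force_limit=3); print("contact",r,bot.current_tool_pos())
claw.grip(.05); bot.pause(.2)
bot.movel([*s,.10],D,vel=.1); bot.movel([.50,-.149,.16],D)
bot.pause(.3); print(bot.current_finger_gap(),bot.current_time())
p=eyes.camera_params("wrist"); im=eyes.get_image("wrist"); cv2.imwrite("pics/w5.png",im[:,:,::-1])
hsv=cv2.cvtColor(im,cv2.COLOR_RGB2HSV); k=np.zeros_like(hsv[:,:,0]); m=cv2.inRange(hsv,np.array([8,70,60]),np.array([32,255,255])); k[85:160,285:360]=m[85:160,285:360]
c,u,a=big(k); e,ax,an=cv2.fitEllipse(cv2.convexHull(c)); print(e,ax,onz(p,e,.04))
```

```text
contact True [ 0.4324 -0.1504  0.0264]
0.050329494450962985 28.0833
(322.7314758300781, 127.5319595336914) (33.20298767089844, 34.86170196533203) [ 0.4325 -0.1504  0.04  ]
```

View pics/w5.png

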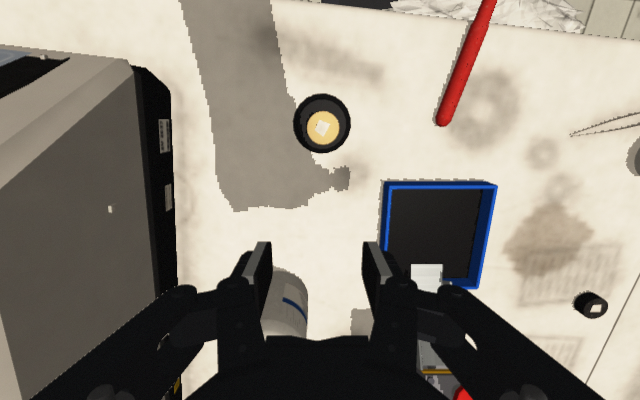

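The puck sits flat on the stand with its chip up at (323,127), about 2.6 mm from the stand's centre and within the 10 mm tolerance. The gripper is clear of everything, so I'm handing in.

```bash
python3 -c "
from plant import bot
print(bot.hand_in())"
```

```text
the job is handed in; nothing more can be done
None
```

The job is handed in, with no verdict returned: the plunger was pressed to its hard stop and sprang back, and the puck sits released on the stand, chip up, about 2.6 mm off centre, at about 28 s of the 56 s allowed.

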